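# Post the black ink bar through the sprung flap of the curing box

### The job

Post the black ink bar into the curing box: take it to the box and push it down with the gripper through the blue sprung flap in the box's top (do not just drop it onto the flap), then withdraw so that the bar lies inside and the flap has sprung fully shut behind it. Leave the red bar where it lies.

Things in the scene. Friction and masses are not known exactly. Their poses are not given: they have to be found in the camera images.
- bar_black: black pressed-ink bar, 90 x 30 x 30 mm, about 110 g, lying on the table among other things, to be posted; origin at its centre (15 mm above the table), x along its 90 mm length, z up
- bar_red: red bar of the same size and shape, lying on the table, to be left where it is; origin at its centre, x along its length, z up
- ink_box: fixed wooden curing box with clear front and back, outside 190 (x) x 170 (y) x 180 mm high, walls 8 mm, top 10 mm thick with a central 130 (x) x 116 mm (y) opening filled by the flush blue flap; empty for 168 mm below. Origin: centre of its underside, z up. The flap's hinge (steel rod) runs along x at y = -58 mm; its free edge (white strip) is at +y. The bar goes in with its length along x
- flap (a joint): blue flap, 126 x 111 x 4 mm, swings down into the box: 0 shut, positive open, rad, stop 1.3. Sprung shut with 0.2 N m (0.3 fully open): it carries the bar's weight and takes 3 to 9 N of push; let go, it snaps shut. Fingers gripping the bar across its 30 mm width fit into the opening with it; let go with its underside 55 to 60 mm below the box top, the bar slides off into the box

How it is judged:
By the outcome, as a careful person would: the job done as asked, in the order asked, and still so for the second after the job is handed in, with the robot touching nothing.
It also fails if it takes over 38 s, if anything falls off the work surface, if the arm or the gripper's body presses on something with over 40 N, if the wrist force passes 120 N, or if a joint passes its speed limit or range.

### The arm

A 6-joint arm with a two-finger parallel gripper is mounted at the origin on the work surface. World frame = base frame: x ahead of the robot, y to its left, z up, the work surface at z = 0. Lengths are in mm, angles in rad, forces in N, time in s.
With the tool pointing down it reaches from about 275 to 750 mm from the base axis. Payload 10.2 kg.
Tool frame: the origin (TCP) lies between the finger pads; the fingertips stand 14 mm ahead of it and the grasp point (between the pads) lies 5 mm behind it (tip_reach is the distance from the TCP to the fingertips, in mm); z points along the fingers, y is the line along which they close (so a half turn about z gives the same grasp; the last joint's range is limited). The gripper opens to 85 mm and grips with 20 to 120 N. Pads are 22 mm wide; open, the fingers measure 114 mm over their backs; the gripper's body (76 mm by 85 mm) begins 54 mm behind the grasp point. The pads swing forward as they close: fully open they stand 13 mm farther back than shut.
Start: joints at [1.087, 0.313, 1.498, -0, 1.331, -0.223], TCP at [135.386, 507.249, 245.294] pointing down, gripper open.
Joint ranges: [-2.94, 2.94], [-0.97, 2.17], [0.19, 2.56], [-1.23, 4.37], [0.02, 3.11], [-2.88, 2.88]. Speed limits (rad/s): [2.39, 2.39, 3.01, 3.14, 3.14, 3.14].

### API

Orientations are given as a unit quaternion [w, x, y, z].
In Python, from rig import * gives the robot as it stands.
- The arm moves only by the tool arm_command, never from a script. Its argument "steps" is a list that holds one entry, the list of rows, each a list of 7 numbers: the opening, from 0 (shut) to 1 (fully open), then the shift along the tool's x, y, z each as a share of 0.05 m, from -1 to 1, then the turn, a rotation vector about the tool's x, y, z each as a share of 0.15 rad, from -1 to 1. A call has 1 to 8 rows; each row shifts and turns the commanded pose from where the row before left it, along the tool's axes as they then stand; what a row does not reach is not made up. A row lasts 1/8 s, in which the tool goes at most 62.5 mm and 10.7 degrees, less where a joint would pass 70% of its speed; a pose out of reach is approached as far as the arm can. A call with a number of a shift or a turn outside -1 to 1 is refused whole. A call with a gripper value outside its range is refused whole. The fingers move at their own pace and stop on an object; "squeeze" is the grip in N (left out, the last holds). Time passes only in rows, so rows that do not move let the fingers close. It gives the time, the measured TCP pose, the force, the opening and the grip force at its end, in the units of the state.
- sense(): the state, without advancing time (a new reading comes with each control period).
- capture(name): name is "scene" or "top" or "wrist"; returns the picture (384x512x3 uint8, red, green, blue); there is no depth.
- get_calibration(name): a dict with "intrinsics" (3x3 intrinsics, pixels), "rvec" (rotation vector, rad) and "tvec" (3), from world to camera coordinates, as OpenCV has them; the wrist camera has in their place "T_tool_cam" (4x4, takes a point from camera to tool coordinates, whose origin is the TCP and whose axes are the flange's). Camera axes: x right, y down, z forward; pixel columns grow to the right and rows downward; lengths in mm; the calibration is good to about 2 mm. A picture is of the moment at which its call begins: read the wrist's pose just before it. get_calibration takes no time and is no camera call.
- finish_job(): hands the job in; it is judged then, once.
The state is a dict: "time_s": time; "joints": joint angles; "dq": joint speeds; "tau": joint torques, N m; "eef_pos": TCP position; "ee_rot": TCP orientation; "force": force on the tool from outside, world axes, zero at the start; "wrist_torque": the same for the moment, N m; "grip_width": opening from 0.0 (shut) to 1.0 (fully open); "grip_force": force on a finger pad.
Only numpy, scipy, OpenCV 4.12 (cv2) and the standard library are available. Lean on these libraries where they do the work, as an engineer would, in place of code of your own. Each camera call takes 0.05 s, during which the arm holds its last target. There are 200 camera calls.

## Working session

There is one attempt and no reset: what is moved stays moved. The work goes in short steps, Python scripts to look and compute and a tool call to move; the robot and the scene stay as the last step left them, time stands still between calls to the robot, and variables do not carry over. Pictures are saved under pics/ and viewed, at most 10 in all, crops included, and the job is handed in when it is done.

Besides the shell and the picture viewer there is one more tool, called after "Call:" as a command line: name --argument value ..., lists and objects as JSON in quotes. arm_command: Moves the arm, as the interface text tells. Its arguments: {"type":"object","properties":{"steps":{"type":"array"},"squeeze":{"type":"number"}},"required":["steps"]}

```bash
mkdir -p pics; ls; python3 - <<'E'
from rig import *
import cv2,numpy as np
s=sense(); print(s['eef_pos'],s['ee_rot'],s['grip_width'],s['time_s'])
ims=[capture(n) for n in("scene","top")]
for n,i in zip(("scene","top"),ims): cv2.imwrite(f'pics/{n}.png',i[:,:,::-1])
for n in("scene","top","wrist"): print(n,get_calibration(n))
E
```

```text
pics
[135.25792908 507.02697    244.73626965] [-2.29166984e-04  1.30018476e-01  9.91511364e-01 -5.98782365e-04] 0.9993597846706345 0.0
scene {'intrinsics': array([[354.61065071,   0.        , 255.15951895],
       [  0.        , 354.61065071, 192.62058913],
       [  0.        ,   0.        ,   1.        ]]), 'rvec': array([ 1.89730543,  1.49302481, -0.66046537]), 'tvec': array([-132.08887074, -271.80132348, 1431.04187195])}
top {'intrinsics': array([[436.29718504,   0.        , 254.61926971],
       [  0.        , 436.29718504, 185.17774404],
       [  0.        ,   0.        ,   1.        ]]), 'rvec': array([ 2.1193312 , -2.17090428,  0.17910786]), 'tvec': array([  23.33108599,  563.83046162, 1013.74010268])}
wrist {'intrinsics': array([[313.32625538,   0.        , 259.4673971 ],
       [  0.        , 313.32625538, 197.03839297],
       [  0.        ,   0.        ,   1.        ]]), 'T_tool_cam': array([[-7.07586538e-04, -9.45899954e-01, -3.24457665e-01,
         8.20840748e+01],
       [ 9.99999645e-01, -8.17613169e-04,  2.02781377e-04,
         3.66478820e-01],
       [-4.57091755e-04, -3.24457406e-01,  9.45900197e-01,
        -1.28999994e+02],
       [ 0.00000000e+00,  0.00000000e+00,  0.00000000e+00,
         1.00000000e+00]])}
```

View pics/scene.png

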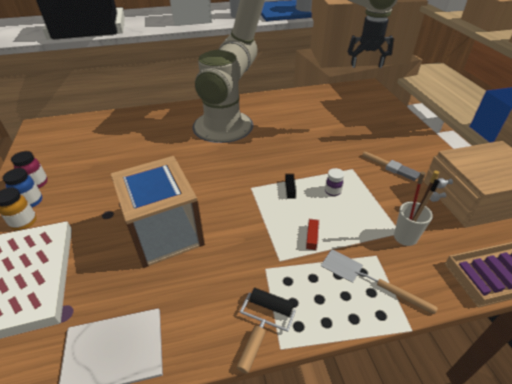

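View pics/top.png

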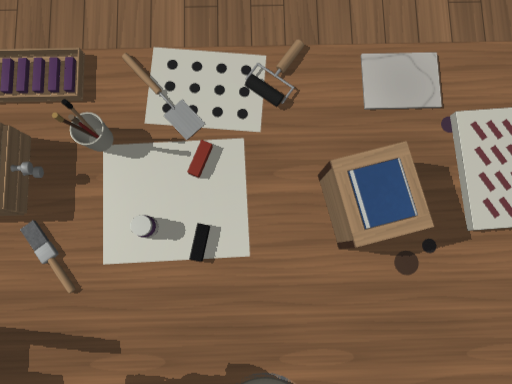

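The scene view shows the black bar at about (290,186), the red one at (313,234) and the box flap at (151,187). In the top view they are at (200,242), (200,158) and (383,193), and the flap's white free edge is on the left at (360,195).

```bash
cat > h.py <<'E'
from rig import *
import cv2,numpy as np
def cam(n):
    c=get_calibration(n); R=cv2.Rodrigues(c['rvec'])[0]; return np.array(c['intrinsics']),R,np.array(c['tvec']).ravel()
def ray(n,p,c=None):
    K,R,t=c or cam(n); p=np.atleast_2d(p).astype(float)
    d=np.c_[p,np.ones(len(p))]@np.linalg.inv(K).T@R; return -R.T@t,d
def onz(n,p,z,c=None):
    o,d=ray(n,p,c); return o+d*((z-o[2])/d[:,2])[:,None]
def tri(a,pa,b,pb):
    (o1,d1),(o2,d2)=ray(a,pa),ray(b,pb); d1,d2=d1[0],d2[0]
    s=np.linalg.lstsq(np.c_[d1,-d2],o2-o1,rcond=None)[0]
    A,B=o1+s[0]*d1,o2+s[1]*d2; return (A+B)/2,np.linalg.norm(A-B)
def blob(m,near):
    cs=cv2.findContours(m.astype('uint8'),cv2.RETR_EXTERNAL,cv2.CHAIN_APPROX_NONE)[0]
    cs=[c for c in cs if cv2.contourArea(c)>40]
    return min(cs,key=lambda c:np.linalg.norm(c[:,0].mean(0)-near))
E
python3 - <<'E'
from h import *
I={n:cv2.imread(f'pics/{n}.png').astype(int) for n in('scene','top')}
def masks(i):
    b,g,r=i[...,0],i[...,1],i[...,2]
    return dict(black=i.max(2)<60,red=(r>90)&(g<60)&(b<60),blue=(b>r+40)&(b>60))
near=dict(black=((290,186),(200,242)),red=((313,234),(200,158)),blue=((151,187),(383,193)))
for k,(ns,nt) in near.items():
    P={}
    for n,x in(('scene',ns),('top',nt)):
        c=blob(masks(I[n])[k],x); q=cv2.boxPoints(cv2.minAreaRect(c)); P[n]=q
        ap=cv2.approxPolyDP(c,.04*cv2.arcLength(c,True),True)[:,0]
        print(k,n,cv2.contourArea(c),q.round(1).tolist(),ap.tolist())
        if n=='top':
            z=180 if k=='blue' else 30
            w=onz(n,cv2.boxPoints(cv2.minAreaRect(np.float32(onz(n,c[:,0],z)[:,:2]))),0)if 0 else cv2.minAreaRect(np.float32(onz(n,c[:,0],z)[:,:2]))
            print('  onz',z,w,cv2.boxPoints(w).round(0).tolist())
    m=[P[n].mean(0) for n in('scene','top')]
    print('  tri',tri('scene',m[0],'top',m[1]))
a=np.vstack([np.hstack([cv2.resize(I['scene'][150:260,y:y+130].astype('uint8'),None,fx=3,fy=3,interpolation=2)]) for y in (90,)])
b=cv2.resize(I['scene'][150:260,255:385].astype('uint8'),None,fx=3,fy=3,interpolation=2)
c=cv2.resize(I['top'][140:250,310:440].astype('uint8'),None,fx=2,fy=2,interpolation=2)
d=cv2.resize(I['top'][140:275,165:250].astype('uint8'),None,fx=2,fy=2,interpolation=2)
cv=np.zeros((600,780,3),'uint8')
for im,(x,y) in((a,(0,0)),(b,(390,0)),(c,(0,330)),(d,(390,330))): cv[y:y+im.shape[0],x:x+im.shape[1]]=im[:600-y]
cv2.imwrite('pics/c1.png',cv)
E
```

```text
black scene 165.0 [[284.29998779296875, 174.3000030517578], [292.79998779296875, 173.39999389648438], [295.20001220703125, 196.89999389648438], [286.70001220703125, 197.6999969482422]] [[287, 174], [287, 197], [294, 197], [293, 175]]
black top 415.5 [[189.5, 258.70001220703125], [197.5, 222.89999389648438], [209.8000030517578, 225.60000610351562], [201.8000030517578, 261.3999938964844]] [[198, 224], [190, 258], [202, 260], [209, 226]]
  onz 30 ((431.1722412109375, 145.12701416015625), (30.306907653808594, 86.8834457397461), 76.91221618652344) [[385.0, 140.0], [470.0, 121.0], [477.0, 150.0], [392.0, 170.0]]
  tri (array([431.29462578, 146.79983206,  14.75369935]), np.float64(0.32003450066756794))
red scene 175.0 [[306.6000061035156, 243.3000030517578], [308.79998779296875, 219.6999969482422], [317.70001220703125, 220.5], [315.5, 244.10000610351562]] [[310, 220], [307, 243], [315, 244], [317, 222]]
red top 329.5 [[187.39999389648438, 172.39999389648438], [201.39999389648438, 139.6999969482422], [211.10000610351562, 143.89999389648438], [197.0, 176.60000610351562]] [[202, 140], [189, 16
[... 328 characters left out ...]
9, 177.10000610351562], [165.6999969482422, 164.1999969482422], [175.39999389648438, 194.3000030517578], [135.10000610351562, 207.3000030517578]] [[162, 167], [126, 177], [136, 206], [175, 194]]
blue top 2601.0 [[353.20001220703125, 170.10000610351562], [397.20001220703125, 156.89999389648438], [414.6000061035156, 214.89999389648438], [370.6000061035156, 228.10000610351562]] [[396, 159], [354, 170], [370, 226], [414, 215]]
  onz 180 ((521.3199462890625, -260.285400390625), (124.57842254638672, 97.50920867919922), 13.133837699890137) [[450.0, -227.0], [472.0, -322.0], [593.0, -294.0], [571.0, -199.0]]
  tri (array([ 521.19368792, -260.48883926,  177.65843554]), np.float64(1.7148216234833233))
```

View pics/c1.png

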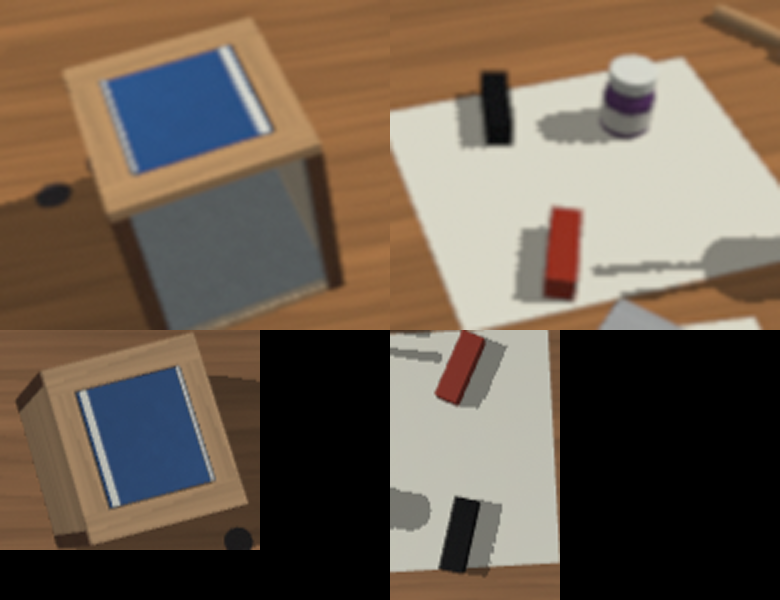

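The crops confirm the box: the wide white strip (free edge) is on the world +y side and the thin steel rod is on the -y side. The bars lie clear of other things. I'll move above the black bar now and measure it with the wrist camera.

Call:
arm_command --steps '[[[1, -0.95, -0.68, 0, 0, 0, -0.27], [1, -0.95, -0.68, 0, 0, 0, 0], [1, -0.95, -0.68, 0, 0, 0, 0], [1, -0.95, -0.68, 0, 0, 0, 0], [1, -0.95, -0.68, 0, 0, 0, 0], [1, -0.95, -0.68, 0, 0, 0, 0], [1, -0.9, -0.6, 0.5, 0, 0, 0], [1, -0.5, -0.3, 0.5, 0, 0, 0]]]'

```text
time_s: 1.1
eef_pos: [426.9, 183.2, 194.5]
ee_rot: [0.0, 0.111, 0.994, -0.0]
force: [1.0, 1.3, 0.3]
grip_width: 0.997
grip_force: 0.0
```

```bash
cat >> h.py <<'E'
from scipy.spatial.transform import Rotation as Ro
def wcam(s):
    c=get_calibration('wrist'); T=np.eye(4); T[:3,:3]=Ro.from_quat(s['ee_rot'],scalar_first=True).as_matrix(); T[:3,3]=s['eef_pos']
    M=np.linalg.inv(T@np.array(c['T_tool_cam'])); return np.array(c['intrinsics']),M[:3,:3],M[:3,3]
def yaw(s): x=Ro.from_quat(s['ee_rot'],scalar_first=True).as_matrix()[:,0]; return np.degrees(np.arctan2(x[1],x[0]))
E
python3 - <<'E'
from h import *
s=sense(); i=capture('wrist'); print(s['time_s'],s['eef_pos'],s['ee_rot'],yaw(s),s['grip_width'])
cv2.imwrite('pics/w1.png',i[:,:,::-1])
# box opening from top (outer edges of strip and rod)
P=np.array([[349,171],[366,228.5],[417,215],[400,158]]); w=onz('top',P,180); print(w.round(1),w.mean(0))
print('topcam',ray('top',[[0,0]])[0])
c=wcam(s)
m=i.max(2)<60; K,R,t=c
p=K@(R@[431,146,25]+t); print(p[:2]/p[2])
b=blob(m,p[:2]/p[2]); r=cv2.minAreaRect(np.float32(onz('',b[:,0],30,c)[:,:2])); print(r,cv2.boxPoints(r).round(0).tolist(),cv2.approxPolyDP(b,.03*cv2.arcLength(b,True),True)[:,0].tolist())
E
```

```text
1.1 [426.91259825 183.16681711 194.50202787] [ 1.36005695e-04  1.11071217e-01  9.93812439e-01 -4.29689083e-05] 167.2458599259283 0.996946222878115
[[ 568.7 -189.6  180. ]
 [ 446.2 -217.9  180. ]
 [ 471.8 -326.7  180. ]
 [ 594.4 -300.4  180. ]] [ 520.26530553 -258.66333255  180.        ]
topcam [ 400.2650216    23.16564816 1088.7467061 ]
[223.70571885 189.31792973]
((431.1015319824219, 147.38746643066406), (30.411100387573242, 91.7318115234375), 77.0858383178711) [[383.0, 143.0], [472.0, 122.0], [479.0, 152.0], [390.0, 172.0]] [[213, 144], [212, 232], [238, 233], [239, 146]]
```

View pics/w1.png

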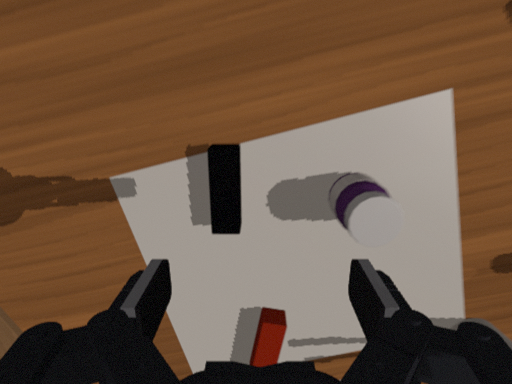

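The wrist view shows the black bar at px (225,188), parallel to the fingers' x, with the jar clear to the right at (370,215). I'll move above it and descend halfway.

Call:
arm_command --steps '[[[0.75, -0.12, -0.35, 0.5, 0, 0, 0], [0.75, -0.12, -0.35, 0.5, 0, 0, 0], [0.75, 0, 0, 0.5, 0, 0, 0], [0.75, 0, 0, 0.2, 0, 0, 0], [0.75, 0, 0, 0, 0, 0, 0]]]'

```text
time_s: 1.78
eef_pos: [429.5, 148.6, 110.2]
ee_rot: [-0.0, 0.11, 0.994, -0.0]
force: [-0.1, -0.3, 0.4]
grip_width: 0.75
grip_force: 0.0
```

```bash
python3 - <<'E'
from h import *
s=sense(); i=capture('wrist'); print(s['time_s'],s['eef_pos'],yaw(s),s['grip_width'],s['force'])
cv2.imwrite('pics/w2.png',i[:,:,::-1])
c=wcam(s);K,R,t=c
p=K@(R@[431,146.5,25]+t); p=p[:2]/p[2]; print(p)
m=i.max(2)<60
n,l=cv2.connectedComponents(m.astype('uint8')); y,x=p.round().astype(int)[::-1]
b=blob(l==l[y,x],p); r=cv2.minAreaRect(np.float32(onz('',b[:,0],30,c)[:,:2])); print(r,cv2.approxPolyDP(b,.03*cv2.arcLength(b,True),True)[:,0].tolist())
E
```

```text
1.775 [429.48005379 148.61184487 110.21508577] 167.39991900445096 0.7499601045059201 [-0.07583433 -0.29683996  0.42054479]
[256.6729908  210.70620019]
((430.172119140625, 147.27171325683594), (29.237058639526367, 92.25393676757812), 77.05714416503906) [[240, 148], [239, 267], [275, 268], [277, 150]]
```

View pics/w2.png

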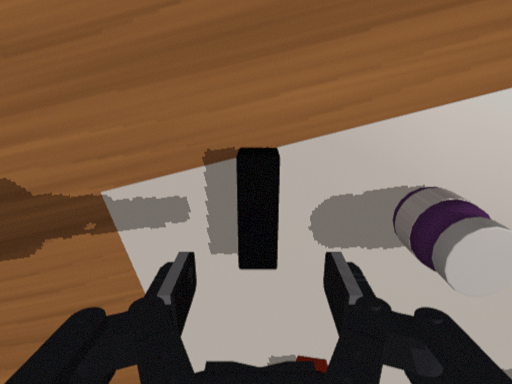

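The bar sits centred between the fingers at px (258,209), and both wrist views agree at a top height of 30 mm. Descending to grip.

Call:
arm_command --steps '[[[0.75, -0.02, -0.02, 0.6, 0, 0, 0], [0.75, 0, 0, 0.6, 0, 0, 0], [0.75, 0, 0, 0.5, 0, 0, 0], [0.75, 0, 0, 0.16, 0, 0, 0], [0.75, 0, 0, 0, 0, 0, 0]]]'

```text
time_s: 2.45
eef_pos: [430.8, 147.3, 17.9]
ee_rot: [0.0, 0.11, 0.994, 0.0]
force: [0.2, -0.2, -0.7]
grip_width: 0.751
grip_force: 0.0
```

Call:
arm_command --steps '[[[0.0, 0, 0, 0, 0, 0, 0], [0, 0, 0, 0, 0, 0, 0], [0, 0, 0, 0, 0, 0, 0], [0, 0, 0, 0, 0, 0, 0], [0, 0, 0, 0, 0, 0, 0], [0, 0, 0, 0, 0, 0, 0]]]' --squeeze 40

```text
time_s: 3.2
eef_pos: [431.0, 147.3, 18.2]
ee_rot: [0.001, 0.11, 0.994, 0.0]
force: [-1.9, 0.6, 7.5]
grip_width: 0.342
grip_force: 40.5
```

Call:
arm_command --steps '[[[0, 0, 0, -0.4, 0, 0, 0], [0, 0, 0, -0.8, 0, 0, 0], [0, 0, 0, -0.8, 0, 0, 0], [0, 0, 0, -0.9, 0, 0, 0], [0, 0, 0, -0.9, 0, 0, 0], [0, 0, 0, -0.6, 0, 0, 0], [0, 0, 0, -0.4, 0, 0, 0], [0, 0, 0, 0, 0, 0, 0]]]'

```text
time_s: 4.2
eef_pos: [430.7, 147.2, 258.3]
ee_rot: [0.001, 0.11, 0.994, 0.0]
force: [0.7, 1.3, -2.2]
grip_width: 0.346
grip_force: 39.7
```

Call:
arm_command --steps '[[[0, 0, 0, 0, 0, 0, -0.74], [0, 0, 0, 0, 0, 0, -0.74], [0, 0, 0, 0, 0, 0, -0.74], [0, 0, 0, 0, 0, 0, -0.73], [0, 0, -0.3, 0, 0, 0, 0], [0, 0, -0.7, 0, 0, 0, 0], [0, 0, -0.9, 0, 0, 0, 0], [0, 0, -0.9, 0, 0, 0, 0]]]'

```text
time_s: 5.2
eef_pos: [461.2, 8.5, 256.7]
ee_rot: [-0.0, -0.109, 0.994, 0.0]
force: [0.8, 0.3, -1.3]
grip_width: 0.344
grip_force: 39.8
```

Call:
arm_command --steps '[[[0, 0, -0.9, 0, 0, 0, 0], [0, 0, -0.9, 0, 0, 0, 0], [0, 0, -0.9, 0, 0, 0, 0], [0, 0, -0.9, 0, 0, 0, 0], [0, 0, -0.7, 0, 0, 0, 0], [0, 0, -0.3, 0, 0, 0, 0], [0, 0, 0, 0, 0, 0, 0]]]'

```text
time_s: 6.08
eef_pos: [511.6, -214.2, 256.7]
ee_rot: [-0.0, -0.11, 0.994, 0.0]
force: [-0.4, -0.6, -0.5]
grip_width: 0.341
grip_force: 39.8
```

```bash
python3 - <<'E'
from h import *
s=sense(); i=capture('wrist'); print(s['time_s'],s['eef_pos'],yaw(s),s['grip_width'],s['joints'])
cv2.imwrite('pics/w3.png',i[:,:,::-1])
E
```

```text
6.075 [ 511.5975096  -214.17024013  256.67199322] -167.3872266793784 0.34084410500198276 [-6.07750574e-01  3.71372941e-01  1.38665358e+00  5.82810190e-05
  1.38474451e+00 -2.39869180e+00]
```

View pics/w3.png

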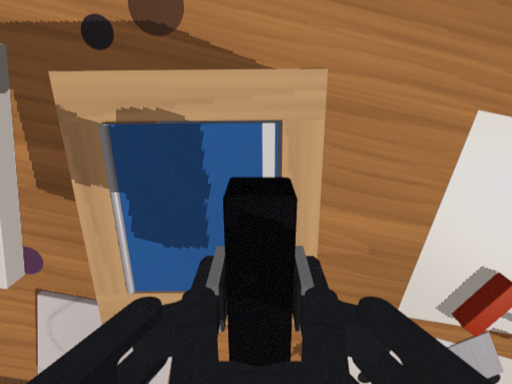

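The bar is held square to the box. The box top's -x edge runs (50,71)–(328,69) and the opening's -x edge runs (105,122)–(282,121). Next I'll locate the box from these.

```bash
python3 - <<'E'
from h import *
s=sense(); c=wcam(s)
for P in([[50,71],[328,69]],[[105,122],[282,121]]):
    w=onz('',P,180,c)[:,:2]; d=w[0]-w[1]; L=np.linalg.norm(d)
    y=-d/L; x=np.array([y[1],-y[0]]); m=w.mean(0)
    half=95 if L>140 else 65
    print(w.round(1).tolist(),L,np.degrees(np.arctan2(x[1],x[0])),'centre',m+half*x)
E
```

```text
[[449.1, -358.6], [410.9, -193.4]] 169.5888185400224 13.027401518464064 centre [ 522.5748366  -254.59065135]
[[472.5, -324.0], [447.1, -213.3]] 113.58147142304904 12.948740885977179 centre [ 523.14503581 -254.06901879]
```

Call:
arm_command --steps '[[[0, -0.02, -0.4, 0, 0, 0, 0], [0, 0, -0.34, 0, 0, 0, 0], [0, 0, 0, 0.4, 0, 0, 0], [0, 0, 0, 0.4, 0, 0, 0], [0, 0, 0, 0.2, 0, 0, 0], [0, 0, 0, 0, 0, 0, 0]]]'

```text
time_s: 6.88
eef_pos: [521.0, -249.3, 207.1]
ee_rot: [-0.0, -0.111, 0.994, 0.0]
force: [-0.1, -0.3, -1.2]
grip_width: 0.346
grip_force: 39.9
```

Call:
arm_command --steps '[[[0, 0, 0, 0.2, 0, 0, 0], [0, 0, 0, 0.2, 0, 0, 0], [0, 0, 0, 0.2, 0, 0, 0], [0, 0, 0, 0, 0, 0, 0]]]'

```text
time_s: 7.38
eef_pos: [520.8, -249.1, 176.5]
ee_rot: [-0.001, -0.111, 0.994, 0.001]
force: [-0.4, 2.1, 2.4]
grip_width: 0.346
grip_force: 40.3
```

Contact force is as expected and the flap is giving. Down the remaining 35 mm, to TCP z of about 141.

Call:
arm_command --steps '[[[0, 0, 0, 0.2, 0, 0, 0], [0, 0, 0, 0.2, 0, 0, 0], [0, 0, 0, 0.2, 0, 0, 0], [0, 0, 0, 0.11, 0, 0, 0], [0, 0, 0, 0, 0, 0, 0], [0, 0, 0, 0, 0, 0, 0]]]'

```text
time_s: 8.12
eef_pos: [520.7, -248.9, 141.3]
ee_rot: [-0.001, -0.111, 0.994, 0.001]
force: [-1.2, 4.6, -1.2]
grip_width: 0.345
grip_force: 44.1
```

```bash
python3 - <<'E'
from h import *
s=sense(); print(s['force'],s['eef_pos'])
a=capture('scene')[120:280,80:240]; b=capture('wrist')[60:384,40:400]
cv=np.zeros((480,780,3),'uint8'); cv[:400,:400]=cv2.resize(a,(400,400)); cv[:324,410:770]=b
cv2.imwrite('pics/c2.png',cv[:,:,::-1])
E
```

```text
[-1.20117873  4.56779108 -1.24352139] [ 520.70529498 -248.85438725  141.25024527]
```

View pics/c2.png

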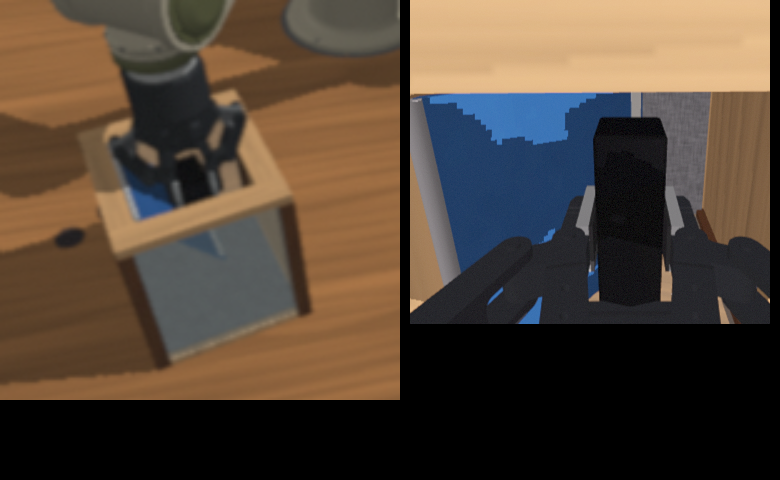

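The bar and fingers are down inside the opening, and the flap (blue, left in both crops) is pushed open with the bar at its free-edge side. Releasing a little.

Call:
arm_command --steps '[[[0.42, 0, 0, 0, 0, 0, 0], [0.5, 0, 0, 0, 0, 0, 0], [0.5, 0, 0, 0, 0, 0, 0], [0.5, 0, 0, 0, 0, 0, 0], [0.5, 0, 0, 0, 0, 0, 0], [0.5, 0, 0, 0, 0, 0, 0]]]'

```text
time_s: 8.98
eef_pos: [521.7, -250.9, 142.9]
ee_rot: [0.001, -0.111, 0.994, -0.002]
force: [1.6, -6.2, 3.9]
grip_width: 0.499
grip_force: 2.5
```

```bash
python3 - <<'E'
from h import *
s=sense(); print(s['force'],s['eef_pos'])
a=capture('scene')[120:280,80:240]; b=capture('wrist')[60:384,40:400]
cv=np.zeros((480,780,3),'uint8'); cv[:400,:400]=cv2.resize(a,(400,400)); cv[:324,410:770]=b
cv2.imwrite('pics/c3.png',cv[:,:,::-1])
E
```

```text
[ 1.64682818 -6.18664326  3.88677833] [ 521.70708377 -250.94836932  142.87135178]
```

View pics/c3.png

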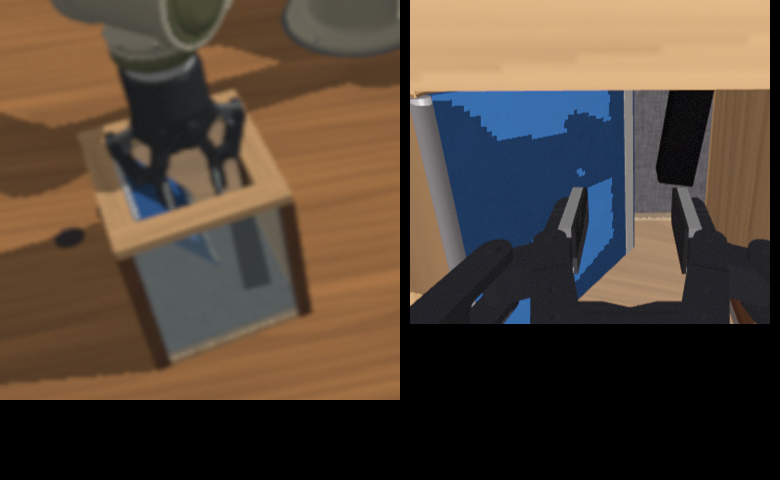

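The bar has slid off and lies inside at the +y side, seen through the clear wall and beyond the right finger. I'll narrow the fingers to ease the side load, then withdraw.

Call:
arm_command --steps '[[[0.35, 0, 0, 0, 0, 0, 0], [0.35, 0, 0, 0, 0, 0, 0], [0.35, 0, 0, -0.3, 0, 0, 0], [0.35, 0, 0, -0.5, 0, 0, 0], [0.35, 0, 0, -0.6, 0, 0, 0], [0.35, 0, 0, -0.7, 0, 0, 0], [0.35, 0, 0, -0.7, 0, 0, 0], [0.35, 0, 0, -0.5, 0, 0, 0]]]'

```text
time_s: 10.07
eef_pos: [521.0, -249.7, 309.2]
ee_rot: [0.001, -0.111, 0.994, -0.001]
force: [-0.8, -0.3, 0.6]
grip_width: 0.354
grip_force: 0.0
```

Call:
arm_command --steps '[[[0.35, 0, 0.4, 0, 0, 0, 0], [0.35, 0, 0.8, 0, 0, 0, 0], [0.35, 0, 0.9, 0, 0, 0, 0], [0.35, 0, 0.9, 0, 0, 0, 0], [0.35, 0, 0.8, 0, 0, 0, 0], [0.35, 0, 0.4, 0, 0, 0, 0], [0.35, 0, 0, 0, 0, 0, 0], [0.35, 0, 0, 0, 0, 0, 0]]]'

```text
time_s: 11.08
eef_pos: [475.1, -45.7, 306.8]
ee_rot: [-0.0, -0.11, 0.994, -0.0]
force: [0.1, -0.3, 0.5]
grip_width: 0.349
grip_force: 0.0
```

```bash
python3 - <<'E'
from h import *
s=sense(); print(s['force'],s['eef_pos'],s['time_s'])
a=capture('scene')[120:280,80:240]; b=capture('top')[120:260,160:460]
cv=np.zeros((600,800,3),'uint8'); cv[:400,:400]=cv2.resize(a,(400,400)); cv[:187,400:800]=cv2.resize(b,(400,187));cv[200:500,400:800]=cv2.resize(capture('scene'),(400,300))
cv2.imwrite('pics/c4.png',cv[:,:,::-1])
E
```

```text
[ 0.07580337 -0.29722958  0.47600118] [475.09507922 -45.74213421 306.76718158] 11.075
```

View pics/c4.png

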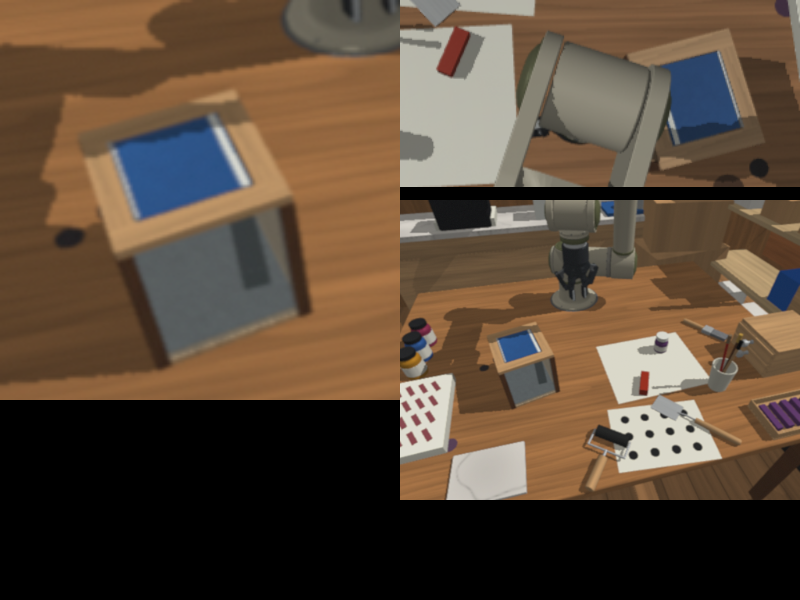

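The flap looks flush and shut, and the bar is visible through the clear front. One projection check that it lies on the floor rather than leaning on the flap.

```bash
python3 - <<'E'
from h import *
K,R,t=cam('scene'); c,s=np.cos(.227),np.sin(.227)
def px(x,y,z):
    w=[522+c*x-s*y,-256.5+s*x+c*y,z]; p=K@(R@w+t); p=p[:2]/p[2]; return ((p-[80,120])*2.5).round().tolist()
for y in(30,45,60):
    print('lying',y,px(-45,y,38),px(45,y,38),px(45,y,8)); print('standing',px(0,y,98),px(0,y,8))
print('flap strip shut',px(-63,53,180),px(63,53,180))
E
```

```text
lying 30 [219.0, 224.0] [243.0, 276.0] [247.0, 294.0]
standing [222.0, 211.0] [235.0, 267.0]
lying 45 [232.0, 219.0] [256.0, 271.0] [260.0, 289.0]
standing [235.0, 207.0] [248.0, 262.0]
lying 60 [244.0, 215.0] [269.0, 267.0] [273.0, 285.0]
standing [248.0, 202.0] [260.0, 258.0]
flap strip shut [213.0, 113.0] [249.0, 184.0]
```

```bash
python3 -c "
from rig import *
print(finish_job())"
```

```text
the job is handed in; nothing more can be done
None
```

The black bar was pushed down through the flap and lies on the box floor; the flap is shut, the red bar was left where it lay, and the job was handed in at about 11 s of the 38 s allowed.

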